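Set the bedside magnifier over the bowl

TASK

Set up the bedside magnifier for looking at the hearing aid in the small glass bowl: take the magnifier by its black handle, swing the lens to right above the middle of the bowl and raise it so that it stays level once you have let go (the springy hinge sinks back, so check and correct). Keep off the lens glass and leave the bowl and everything else on the nightstand where it stands.

Things in the scene. Friction and masses are not known exactly. Their poses are not given: they have to be found in the camera images.
- stand: foot of the bedside magnifier, fixed: grey disc 104 mm diameter, 12 mm high at its edge, with an 18 mm aluminium post; origin at the centre of its underside, on the vertical swivel axis. On the post sits a yoke that swivels about 70 degrees either way with stiff friction, carrying the lens head and the light bar.
- bar_end (a point): middle of the outer end of the aluminium LED light bar, 195 mm out from the swivel axis, 325 mm above the table. The bar (22 mm wide, 12 thick) runs from here level to the post, straight above lens and handle; it swivels with them but does not tilt. It blocks a vertical tool on the handle: come from the handle's outer end, tool leaning 25 to 45 degrees.
- hinge (a point): where the swivel axis crosses the horizontal tilt hinge of the lens head, 220 mm above the table. The tilt hinge has dry friction (2 to 4 N at the handle) and a springy rubber bush: when let go, the head springs back by several degrees (how much varies) from where it was held, so check it after letting go and correct.
- lens (a point): centre of the round magnifying lens, 120 mm from the hinge. x points from the handle towards the hinge, y along the tilt hinge, z is the optical axis (vertical when the lens is level). Rim: grey plastic, 100 mm outside diameter, 10 mm thick. At the start the head droops 20 to 45 degrees below level.
- grip (a point): middle of the black handle's grip, 208 mm from the hinge, in line with the lens; axes as lens. The handle is a straight bar 70 mm long (165 to 235 mm from the hinge), 16 x 16 mm, its flat sides facing along y.
- glass: the clear lens itself, 84 mm diameter, 8 mm thick, inside the rim; origin at its centre; not to be touched
- bowl: small glass bowl, 72 mm rim diameter, 34 mm high, with a grey behind-the-ear hearing aid in it; loose, not to be moved; origin at centre of underside. It stands 111 to 129 mm from the swivel axis, so the level lens can be brought above it.
- cube: hearing-aid drying cube: grey plastic cube 48 mm wide, 47 mm high, round press button on top; loose, not to be moved; origin at centre of underside. It stands on the other side of the same lens arc as the bowl.
- tube: white plastic push-dispenser battery tube standing upright, 26 mm diameter, 66 mm high, in front of the magnifier; loose, not to be moved; origin at centre of underside
- case: closed aluminium glasses case lying flat, 155 x 56 x 35 mm; loose, not to be moved; origin at centre of underside
- tumbler: empty drinking glass, 68 mm wide at the rim, 95 mm high; loose, not to be moved; origin at centre of underside
- brush: small cleaning brush 110 mm long lying flat; loose, not to be moved; origin near its underside

How it is judged (in metres and radians):
At the end, for the whole second after the job is handed in: The lens centre is within 18 mm, seen from above, of the bowl's centre; the lens is level within 4 degrees, let go and at rest; the bowl stands where it stood (within 12 mm) (horizontal distance between lens and bowl below 0.018 m and angle between lens's own z axis and vertical below 0.07 rad and angular speed of glass below 0.05 rad/s and distance of bowl from where it was at the start of the episode below 0.012 m); the robot touches nothing.
It fails at once if the lens glass is touched (over 1 N) (contact force between glass and anything else above 1 N).
It fails at once if the bowl is shifted by more than 12 mm (distance of bowl from where it was at the start of the episode above 0.012 m).
It fails at once if a bystander (cube, tube, case, tumbler, brush) is shifted by more than 15 mm (distance of any of cube, tube, case, tumbler, brush from where it was at the start of the episode above 0.015 m).
It also fails if it takes over 51 s, if anything falls off the work surface, if the arm or the gripper's body presses on something with over 40 N, if the wrist force passes 120 N, or if a joint passes its speed limit or range.

ROBOT

A 6-joint arm with a two-finger parallel gripper is mounted at the origin on the work surface. World frame = base frame: x ahead of the robot, y to its left, z up, the work surface at z = 0. Lengths are in mm, angles in rad, forces in N, time in s.
With the tool pointing down it reaches from about 300 to 775 mm from the base axis. Payload 14.6 kg.
Tool frame: the origin (TCP) lies between the finger pads; the fingertips stand 22 mm ahead of it and the grasp point (between the pads) lies 3 mm ahead of it (manip.tcp_to_tips is the distance from the TCP to the fingertips, in mm); y points along the fingers, z is the direction in which the jaws open and shut, and the axes are right-handed (so a half turn about y gives the same grasp; the last joint's range is limited). The gripper opens to 94 mm and grips with 3 to 60 N. Pads are 16 mm wide; open, the fingers measure 119 mm over their backs; the gripper's body (75 mm by 177 mm) begins 78 mm behind the grasp point.
Start: joints at [-1.265, 0.3, 1.521, -0, 1.321, -0.067], TCP at [200.316, -512.214, 227.446] pointing down, gripper open.
Joint ranges: [-3.03, 3.03], [-0.79, 2.21], [0.23, 2.52], [-1.04, 4.18], [0, 3.07], [-2.55, 2.55]. Speed limits (rad/s): [2.22, 2.22, 2.57, 3.14, 3.14, 3.14].

INTERFACE

Orientations are given as [roll, pitch, yaw] about the fixed x, y, z axes, in that order (R = Rz(yaw) Ry(pitch) Rx(roll)).
In Python, from cell import manip gives the robot as it stands.
- The arm moves only by the shell command python3 -m jog 'ROWS' [OPENING] [FORCE]. ROWS is JSON, one flat list of numbers, 6 for each row, row after row: the shift along the tool's x, y, z in mm, then the turn, a rotation vector about the tool's x, y, z in degrees. A call has 1 to 10 rows; each row is the pose to reach, as a shift and turn from the pose commanded when the call began, along the tool's axes at that moment; what a row does not reach only later rows make up. A row lasts 1/12 s, in which the tool goes at most 41.7 mm and 7.16 degrees, less where a joint would pass 70% of its speed; a pose out of reach is approached as far as the arm can. A call with a gripper value outside its range is refused whole. OPENING is the finger opening in mm, from 0 to 94, set as the call begins (- or left out, the last holds). The fingers move at their own pace and stop on an object; FORCE is the grip in N (left out, the last holds). Time passes only in rows, so rows that repeat a pose let the fingers close. It gives the time, the measured TCP pose, the force and the opening at its end, in the units of the state.
- manip.read_state(): the state, without advancing time (a new reading comes with each control period).
- manip.camera(name): name is "scene" or "top" or "wrist"; returns a dict with "img" (420x560x3 uint8, red, green, blue), "intrinsics" (3x3 intrinsics, pixels), "k1" (the pictures are not rectified: a ray, as slopes to the right and down, at radius r is drawn at 1 + k1 r^2 times it, then the intrinsics apply), "origin" and "orientation" of the camera in the world. Camera axes: x right, y down, z forward; pixel columns grow to the right and rows downward; lengths in mm; the calibration is good to about 2 mm. A picture is of the moment at which its call begins. There is no depth.
- manip.sign_off(): hands the job in, once; it reports no verdict.
Trained networks look in a picture, given as the dict that the camera call returned (one of the last four; its "shot" number tells which), for a name from the list of things; names that differ only in an ending like _2 or _b are one class to them, and where a whole thing is asked for, a point or a joint stands for the part that bears it (a point fixed in the world has none). Each returns a list of dicts, best first, with "score" (0 to 1); they miss things now and then, are a little off and sometimes report something else, mostly with a low value. They report only what shows in the picture. A call takes as long as a camera call.
- manip.masks_of(thing, picture): "pixels" (420x560 bool, what is visible of it) and "xy" ([column, row] in pixels, amid what is visible of it).
- manip.tip_of(thing, picture): "xy" ([column, row] in pixels: a listed point, or the origin of a listed thing).
The state is a dict: "clock": time; "joints": joint angles; "qd": joint speeds; "effort": joint torques, N m; "eef_pos": TCP position; "eef_rot": TCP orientation; "wrist_force": force on the tool from outside, world axes, zero at the start; "moment": the same for the moment, N m; "finger_gap": finger opening in mm.
Only numpy, scipy, OpenCV 4.12 (cv2) and the standard library are available. Lean on these libraries where they do the work, as an engineer would, in place of code of your own. Each camera call takes 0.05 s, during which the arm holds its last target.

## Working session

There is one attempt and no reset: what is moved stays moved. The work goes in short steps, Python scripts to look and compute and a shell command to move; the robot and the scene stay as the last step left them, time stands still between calls to the robot, and variables do not carry over. Pictures are saved under pics/ and viewed, and the job is handed in when it is done.

```bash
ls; mkdir -p pics
cat > h.py <<'E'
import numpy as np, cv2
from cell import manip
from scipy.spatial.transform import Rotation as R
def rot(o):
    o=np.array(o,float)
    return o if o.shape==(3,3) else R.from_euler('xyz',o).as_matrix()
def ray(p,xy):
    K=np.array(p['intrinsics']);d=(np.array(xy,float)-K[:2,2])/[K[0,0],K[1,1]]
    u=d.copy()
    for _ in range(30): u=d/(1+p['k1']*(u@u))
    v=rot(p['orientation'])@np.r_[u,1]
    return np.array(p['origin'],float),v/np.linalg.norm(v)
def atz(p,xy,z):
    o,v=ray(p,xy);return o+v*(z-o[2])/v[2]
def tri(rs):
    A=0;b=0
    for o,v in rs:
        M=np.eye(3)-np.outer(v,v);A=A+M;b=b+M@o
    x=np.linalg.solve(A,b)
    return x,[np.linalg.norm(np.cross(x-o,v)) for o,v in rs]
def proj(p,X):
    c=rot(p['orientation']).T@(np.array(X,float)-np.array(p['origin']));u=c[:2]/c[2]
    u=u*(1+p['k1']*(u@u));K=np.array(p['intrinsics']);return u*[K[0,0],K[1,1]]+K[:2,2]
def save(p,n): cv2.imwrite('pics/'+n+'.png',p['img'][:,:,::-1])
E
python3 - <<'E'
from h import *
np.set_printoptions(precision=1,suppress=True)
P={n:manip.camera(n) for n in('scene','top','wrist')}
for n,p in P.items(): save(p,n+'0'); print(n,p['origin'],p['orientation'])
for t in 'stand bar_end hinge lens grip bowl cube tube case tumbler brush glass'.split():
    for n in P:
        r=manip.tip_of(t,P[n])[:2]
        for q in r: print(t,n,np.array(q['xy']),round(q['score'],2), atz(P[n],q['xy'],{'bar_end':325,'hinge':220}.get(t,0)))
print(manip.read_state())
E
```

```text
pics
scene [1088.7  550.5  815.6] [-2.3  0.   2.3]
top [ 430.8    8.7 1644.5] [-3.1 -0.  -1.6]
wrist [ 271.4 -484.9  385.4] [ 2.9  0.  -1.2]
stand scene [207.5 281.1] 0.62 [706.6 -97.8  -0. ]
stand scene [195.4 210.4] 0.39 [ 564.6 -337.3    0. ]
stand top [310.6 181.8] 0.72 [ 633.  -102.2    0. ]
stand top [306.5 160.4] 0.64 [703.6 -89.5   0. ]
bar_end scene [268.1 133.6] 0.87 [503.1 -84.  325. ]
bar_end top [309.8 213.8] 0.59 [509.1 -77.4 325. ]
hinge scene [197.2 211. ] 0.66 [704.5 -93.5 220. ]
hinge top [311.6 145.6] 0.82 [709.7 -91.4 220. ]
lens scene [234.5 224.5] 0.57 [ 526.4 -209.1    0. ]
lens top [310.2 180.5] 0.71 [ 637.3 -100.9    0. ]
grip scene [256.4 226.8] 0.8 [ 490.8 -158.4    0. ]
grip top [307.2 206.6] 0.82 [551.9 -90.3   0. ]
grip top [320.9 194.7] 0.19 [ 590.5 -135.4    0. ]
bowl scene [255.  273.7] 0.97 [610.6 -33.3  -0. ]
bowl scene [210.8 283.7] 0.3 [706.2 -85.6   0. ]
bowl top [291.7 189.6] 0.57 [607.7 -40.3   0. ]
cube scene [235.5 253.6] 0.57 [ 598.5 -120.6    0. ]
cube scene [254.6 275.1] 0.38 [614.4 -30.6   0. ]
cube top [318.4 190.9] 0.41 [ 603.  -127.3  
[... 346 characters left out ...]
26.4    0. ]
tumbler top [372.9 227. ] 0.83 [ 484.2 -304.     0. ]
tumbler top [321.2 193.8] 0.67 [ 593.5 -136.4    0. ]
brush scene [261.9 187.1] 0.68 [ 354.7 -281.5    0. ]
brush top [366.2 264.8] 0.91 [ 361.8 -280.3    0. ]
glass scene [234.6 223. ] 0.48 [ 522.1 -213.8    0. ]
glass top [307.6 178.8] 0.54 [642.9 -92.5   0. ]
{'clock': 1.95, 'joints': array([-1.3,  0.3,  1.5, -0. ,  1.3, -0.1]), 'qd': array([ 0., -0.,  0., -0.,  0.,  0.]), 'effort': array([ -0. , -53.2, -35.3,   0.1,   0. ,  -0. ]), 'eef_pos': array([ 200.3, -512.2,  227.4]), 'eef_rot': array([-1.6, -0. , -2.8]), 'wrist_force': array([ 0.1, -0.3, -0.2]), 'moment': array([ 0.1,  0. , -0. ]), 'finger_gap': 93.91783359437044}
```

View pics/scene0.png

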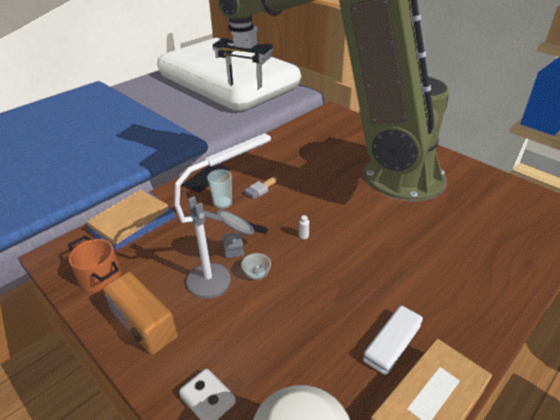

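View pics/top0.png

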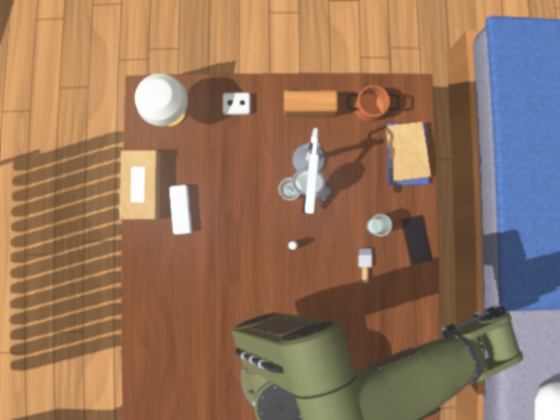

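Run:
```python
from h import *
np.set_printoptions(precision=1,suppress=True)
P={n:manip.camera(n) for n in('scene','top')}
X={}
for t in 'stand bar_end hinge lens grip bowl'.split():
    r=[]
    for n in P:
        q=manip.tip_of(t,P[n])
        if q: r.append(ray(P[n],q[0]['xy']))
    print(t,*tri(r))
s=manip.read_state(); print(rot(s['eef_rot']), s['eef_rot'],s['joints'])
```

```text
stand [705.4 -87.9   7.2] [np.float64(0.41973087762118644), np.float64(0.419730877621259)]
bar_end [510.6 -75.9 332.1] [np.float64(1.3884319044881355), np.float64(1.388431904488174)]
hinge [709.3 -91.1 213.6] [np.float64(2.9977092107979963), np.float64(2.9977092107981353)]
lens [617.1 -85.2 138.7] [np.float64(1.9408364594693062), np.float64(1.9408364594693845)]
grip [1094.   556.7  822.7] [np.float64(8.810667249321907e-14)]
bowl [610.  -39.1  -4. ] [np.float64(1.0180486392311419), np.float64(1.0180486392312824)]
[[-0.9  0.   0.4]
 [-0.4  0.  -0.9]
 [-0.  -1.  -0. ]] [-1.6  0.  -2.8] [-1.3  0.3  1.5  0.   1.3 -0.1]
```

```bash
cat > fit.py <<'E'
from h import *
from scipy.optimize import least_squares
def model(v):
    ax,ay,sw,dr=v   # sw: azimuth of arm dir, dr droop
    d=np.array([np.cos(sw),np.sin(sw),0]);A=np.array([ax,ay,0]);z=np.array([0,0,1.])
    u=d*np.cos(dr)-z*np.sin(dr);H=A+220*z
    return {'stand':A,'bar_end':A+195*d+325*z,'hinge':H,'lens':H+120*u,'grip':H+208*u}
def fit(cams,v0=(705,-90,3.07,.7),axprior=None,names=('stand','bar_end','hinge','lens','grip')):
    obs=[]
    for p in cams:
        for t in names:
            q=manip.tip_of(t,p)
            if q and q[0]['score']>.3:
                obs.append((t,p,np.array(q[0]['xy'])))
    def f(v):
        m=model(v);r=[]
        for t,p,xy in obs:
            o,d=ray(p,xy); r+=list(np.cross(m[t]-o,d)/4)
        if axprior is not None: r+=list((np.array(v[:2])-axprior)/1.5)
        return np.array(r)
    s=least_squares(f,v0,loss='soft_l1')
    m=model(s.x)
    return s.x,m,[(t,(proj(p,m[t])-xy).round(1),) for t,p,xy in obs],obs
def tgt(pos,rpyR):
    "print shift/turn from current measured pose to target"
    s=manip.read_state();R0=rot(s['eef_rot'])
    return R0.T@(np.array(pos)-s['eef_pos']), np.degrees(R.from_matrix(R0.T@rpyR).as_rotvec())
def toolR(h,L,sgn):
    "h: azimuth of tip heading, L lean rad from vertical"
    hv=np.array([np.cos(h),np.sin(h),0]);y=np.sin(L)*hv-np.cos(L)*np.array([0,0,1.])
    z=sgn*np.cross(hv,[0,0,1.]);x=np.cross(y,z);return np.c_[x,y,z]
E
python3 - <<'E'
from fit import *
np.set_printoptions(precision=1,suppress=True)
P=[manip.camera(n) for n in('scene','top')]
x,m,res,_=fit(P)
print(x,np.degrees(x[2:]))
for k in m: print(k,m[k])
for r in res: print(*r)
b=tri([ray(p,manip.tip_of('bowl',p)[0]['xy']) for p in P]);print('bowl',b[0],[atz(p,manip.tip_of('bowl',p)[0]['xy'],0) for p in P])
h=x[2]-np.pi; L=np.radians(35)
for s in(1,-1):
    Rt=toolR(h,L,s); print(s,*tgt(m['grip']-Rt[:,1]*123,Rt)); print(Rt)
print(manip.read_state()['clock'])
E
```

```text
[706.5 -91.1   3.1   0.7] [175.9  41.1]
stand [706.5 -91.1   0. ]
bar_end [512.  -77.2 325. ]
hinge [706.5 -91.1 220. ]
lens [616.4 -84.7 141.1]
grip [550.3 -79.9  83.2]
stand [-0.1  0.5]
bar_end [0.1 4. ]
hinge [ 0.6 -0.5]
lens [ 2.7 -1.4]
grip [-0.6  0.9]
stand [-1.7 -1. ]
bar_end [ 0.5 -0.2]
hinge [1.9 1.4]
lens [ 1.3 -1.1]
grip [-0.1  0.7]
bowl [602.1 -29.8  -9. ] [array([608.1, -24.2,   0. ]), array([600.5, -28.9,   0. ])]
1 [-419.7   43.5 -305.5] [ 7.8 24.7 34.4]
[[-0.8  0.6 -0.1]
 [ 0.1 -0.  -1. ]
 [-0.6 -0.8  0. ]]
-1 [-419.7   43.5 -305.5] [  46.7 -148.2  -10.6]
[[ 0.8  0.6  0.1]
 [-0.1 -0.   1. ]
 [ 0.6 -0.8 -0. ]]
3.45
```

```bash
python3 -m jog '[-40,4,-29,1,3,4,-80,8,-58,2,6,8,-120,12,-87,3,9,13,-160,16,-116,4,12,17,-200,20,-145,5,15,21,-240,24,-174,6,18,26,-280,29,-204,7,21,30,-320,33,-233,8,25,34,-360,37,-262,8,25,34,-395,41,-288,8,25,34]' 50 20
python3 - <<'E'
from fit import *
np.set_printoptions(precision=1,suppress=True)
h=np.radians(-4.1); L=np.radians(35)
Rt=toolR(h,L,1); print(*tgt(np.array([550.3,-79.9,83.2])-Rt[:,1]*123,Rt));s=manip.read_state();print(s['joints'],s['eef_pos'])
E
```

```text
clock: 4.28
eef_pos: [424.0, -160.8, 193.1]
eef_rot: [-1.567, 0.607, 3.064]
wrist_force: [0.6, -0.8, -0.6]
finger_gap: 49.9
[-35.1  35.1 -90.1] [-0.4 -0.3  0.2]
[-0.6 -0.1  2.2  0.5  0.6  0.7] [ 424.  -160.8  193.1]
```

```bash
python3 -m jog '[-12,12,-30,0,0,0,-24,24,-60,0,0,0,-35,35,-90,0,0,0,-35,35,-90,0,0,0,-35,35,-90,0,0,0]'
python3 - <<'E'
from fit import *
np.set_printoptions(precision=1,suppress=True)
s=manip.read_state();print(s['joints'],s['eef_pos'],s['wrist_force'])
p=manip.camera('wrist');save(p,'w1')
P=[manip.camera(n) for n in('scene','top')]
x,m,res,_=fit(P+[p]);print(x[:2],np.degrees(x[2:]),m['grip'],m['lens'])
for r in res: print(*r)
b=[manip.tip_of('bowl',q) for q in P+[p]];print([(k[0]['score'],k[0]['xy'],atz(q,k[0]['xy'],0)) for k,q in zip(b,P+[p]) if k])
print(proj(p,m['grip']))
E
```

```text
clock: 4.7
eef_pos: [479.8, -74.8, 183.5]
eef_rot: [-1.567, 0.604, 3.07]
wrist_force: [0.1, -0.3, 0.2]
finger_gap: 49.9
[-0.3 -0.1  2.1  0.3  0.5  1.2] [479.8 -74.8 183.5] [ 0.1 -0.3  0.2]
[706.9 -93.2] [174.7  40.7] [549.8 -78.7  84.4] [616.3 -84.8 141.8]
stand [-0.5  0.4]
bar_end [-1.5  2.2]
hinge [ 0.5 -0.5]
lens [-20.  -51.6]
grip [0.5 1.4]
stand [-1.  -0.5]
bar_end [0.3 0.5]
hinge [0.6 0.9]
lens [-2.   1.1]
lens [0.8 0.4]
grip [-0.4 -2.4]
[(0.75, [252.6, 269.5], array([605.3, -47.9,   0. ])), (0.63, [290.6, 186.2], array([618.8, -36.8,   0. ])), (0.75, [220.6, 183.1], array([606.5, -31.1,   0. ]))]
[268.3 203.4]
```

View pics/w1.png

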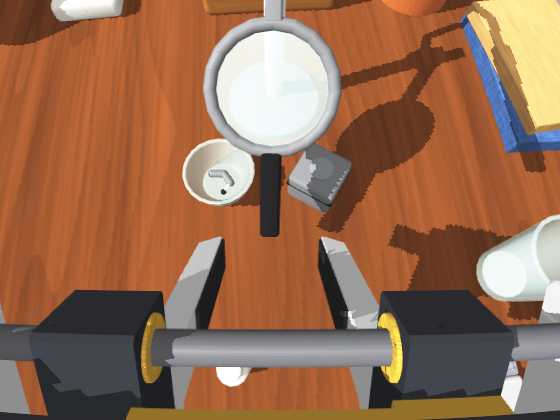

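```bash
cat > bowl.py <<'E'
from h import *
from scipy.optimize import minimize
t=np.linspace(0,2*np.pi,60)
def sil(p,c,rb):
    pts=[proj(p,[c[0]+r*np.cos(a),c[1]+r*np.sin(a),z]) for r,z in((36,34),(rb,0)) for a in t]
    h=cv2.convexHull(np.array(pts,np.float32)); m=np.zeros((1680,2240),np.uint8)
    cv2.fillConvexPoly(m,(h*4+1.5).round().astype(int),1); return cv2.resize(m.astype(np.float32),(560,420),interpolation=cv2.INTER_AREA)
for n in('wrist','top','scene'):
    p=manip.camera(n);q=manip.masks_of('bowl',p)
    if not q: continue
    M=q[0]['pixels'].astype(float)
    f=lambda v:1-np.minimum(sil(p,v[:2],v[2]),M).sum()/np.maximum(sil(p,v[:2],v[2]),M).sum()
    s=min((minimize(f,[608+dx,-35+dy,22],method='Nelder-Mead',options=dict(initial_simplex=np.array([[608+dx,-35+dy,22],[620+dx,-35+dy,22],[608+dx,-23+dy,22],[608+dx,-35+dy,28]]))) for dx in(-6,6) for dy in (-6,6)),key=lambda s:s.fun)
    im=p['img'].copy();m=(sil(p,s.x[:2],s.x[2])>.5).astype(np.uint8)
    cv2.drawContours(im,cv2.findContours(m,0,2)[0],-1,(255,0,0),1);cv2.drawContours(im,cv2.findContours(q[0]['pixels'].astype(np.uint8),0,2)[0],-1,(0,255,0),1)
    c=proj(p,[608,-35,20]).astype(int);cv2.imwrite(f'pics/b_{n}.png',cv2.resize(im[max(c[1]-50,0):c[1]+50,max(c[0]-65,0):c[0]+65][:,:,::-1],(520,400),interpolation=0))
    print(n,q[0]['score'],s.x.round(1),round(s.fun,3))
E
python3 bowl.py; python3 -c "
import cv2,numpy as np
cv2.imwrite('pics/b1.png',cv2.resize(np.hstack([cv2.imread(f'pics/b_{n}.png') for n in('wrist','top')]),(800,308)))"
```

```text
wrist 0.71 [606.3 -32.8  25.5] 0.044
top 0.58 [607.6 -30.1  17.8] 0.302
scene 0.7 [608.3 -30.   20. ] 0.06
```

View pics/b1.png

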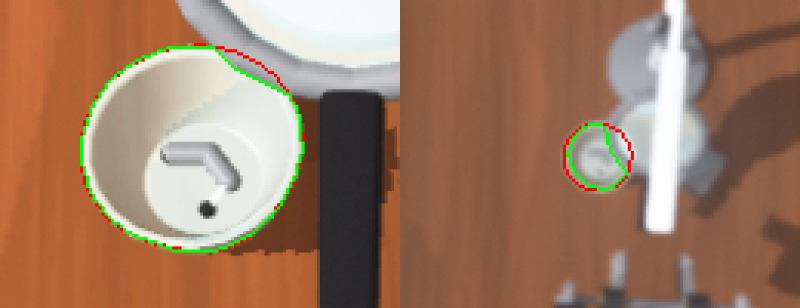

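```bash
python3 -m jog '[0,25,0,0,0,0,0,50,0,0,0,0,0,75,0,0,0,0,0,100,0,0,0,0,0,120,0,0,0,0,0,120,0,0,0,0,0,120,0,0,0,0]'
python3 - <<'E'
from fit import *
s=manip.read_state();print(s['joints'].round(2),s['wrist_force'])
p=manip.camera('wrist');save(p,'w2')
E
```

```text
clock: 6.63
eef_pos: [547.0, -82.1, 84.3]
eef_rot: [-1.567, 0.603, 3.065]
wrist_force: [-0.3, 0.5, 0.8]
finger_gap: 50.3
[-0.26  0.28  2.06  0.45  0.23  0.98] [-0.26373293  0.52052061  0.83752133]
```

View pics/w2.png

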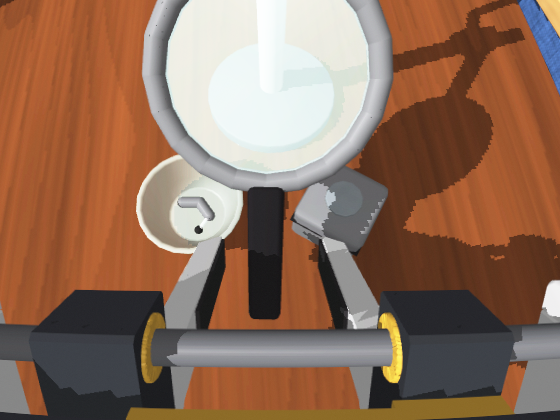

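```bash
python3 -m jog '[0,0,0,0,0,0,0,0,0,0,0,0,0,0,0,0,0,0,0,0,0,0,0,0,0,0,0,0,0,0,0,0,0,0,0,0,0,0,0,0,0,0]' 5 25
python3 - <<'E'
from fit import *
np.set_printoptions(precision=1,suppress=True)
s=manip.read_state();print(s['wrist_force'],s['clock'],s['finger_gap'])
p=manip.camera('wrist');save(p,'w3')
# arc plan: swivel az sw, droop dr, lean L ; delta in current tool frame
A=np.array([706.5,-91.5,220]);R0=rot(s['eef_rot']);p0=s['eef_pos']
g0=p0+3*R0[:,1]; v=g0-A; rad=np.linalg.norm(v); sw0=np.arctan2(v[1],v[0]); dr0=np.arcsin(-v[2]/rad)
print('radius',rad,np.degrees([sw0,dr0]))
E
```

```text
clock: 7.27
eef_pos: [547.5, -82.2, 85.2]
eef_rot: [-1.567, 0.605, 3.065]
wrist_force: [1.5, 0.8, 1.1]
finger_gap: 15.9
[1.5 0.8 1.1] 7.2667 15.910092162474406
radius 208.99258541723964 [176.7  41.1]
```

View pics/w3.png

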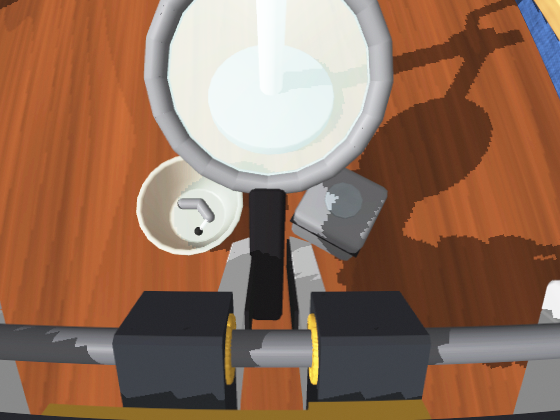

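```bash
cat > plan.py <<'E'
from fit import *
import sys
np.set_printoptions(precision=1,suppress=True)
A=np.array([706.5,-91.5,220])
def plan(sw1,dr1,L1,n,rad=None,L0=None):
    s=manip.read_state();R0=rot(s['eef_rot']);p0=s['eef_pos'];g0=p0+3*R0[:,1];v=g0-A
    r0=np.linalg.norm(v);sw0=np.arctan2(v[1],v[0])%(2*np.pi);dr0=np.arcsin(-v[2]/r0)
    L0=np.arccos(-R0[2,1]);hd0=np.arctan2(R0[1,1],R0[0,1])
    print('now r,sw,dr,lean,head',r0,np.degrees([sw0,dr0,L0,hd0]),s['joints'],s['wrist_force'],s['clock'])
    rad=rad or r0;out=[]
    for k in range(1,n+1):
        f=k/n;sw=sw0+f*(np.radians(sw1)-sw0);dr=dr0+f*(np.radians(dr1)-dr0);L=L0+f*(np.radians(L1)-L0);r=r0+f*(rad-r0)
        hd=hd0+f*((np.radians(sw1)-np.pi)-hd0)
        Rt=toolR(hd,L,1)
        g=A+r*np.array([np.cos(sw)*np.cos(dr),np.sin(sw)*np.cos(dr),-np.sin(dr)])
        out.append(np.r_[R0.T@(g-3*Rt[:,1]-p0),np.degrees(R.from_matrix(R0.T@Rt).as_rotvec())])
    for o in out: print(','.join(f'{a:.1f}' for a in o))
if __name__=='__main__': plan(*[float(a) for a in sys.argv[1:4]],int(sys.argv[4]),*[float(a) for a in sys.argv[5:6]])
E
python3 plan.py 176.7 20 40 9
```

```text
now r,sw,dr,lean,head 208.9602553262861 [176.7  41.1  34.7  -4.8] [-0.3  0.3  2.1  0.5  0.2  1. ] [0.6 0.8 1. ] 7.3167
0.8,-8.5,0.1,-0.1,0.2,0.6
1.3,-17.0,0.3,-0.2,0.1,1.2
1.4,-25.6,0.4,-0.3,-0.1,1.8
1.2,-34.1,0.6,-0.4,-0.2,2.4
0.6,-42.6,0.7,-0.5,-0.3,3.0
-0.4,-51.1,0.8,-0.6,-0.4,3.6
-1.6,-59.6,1.0,-0.7,-0.6,4.1
-3.3,-67.9,1.1,-0.8,-0.7,4.7
-5.2,-76.2,1.2,-0.9,-0.8,5.3
```

```bash
python3 -m jog '[0.8,-8.5,0.1,0,0,0.6,1.3,-17,0.3,0,0,1.2,1.4,-25.5,0.4,0,0,1.8,1.2,-34,0.6,0,0,2.4,0.6,-42.5,0.7,0,0,3,-0.4,-51,0.8,0,0,3.6,-1.6,-59.5,1,0,0,4.1,-3.3,-68,1.1,0,0,4.7,-5.2,-76,1.2,0,0,5.3,-5.2,-76,1.2,0,0,5.3]'
python3 plan.py 176.7 0 45 9 209
```

```text
clock: 8.15
eef_pos: [507.6, -79.8, 151.0]
eef_rot: [-1.567, 0.698, 3.066]
wrist_force: [-0.4, 1.4, -3.0]
finger_gap: 15.6
now r,sw,dr,lean,head 209.74815432669902 [176.7  19.9  40.   -4.7] [-0.3  0.1  2.2  0.5  0.3  0.9] [-0.4  1.4 -3. ] 8.15
-3.0,-7.5,0.1,-0.1,0.2,0.6
-6.2,-14.9,0.2,-0.2,0.1,1.1
-9.8,-22.1,0.3,-0.3,-0.1,1.7
-13.6,-29.2,0.4,-0.4,-0.2,2.2
-17.7,-36.2,0.4,-0.5,-0.3,2.8
-22.0,-42.9,0.5,-0.6,-0.4,3.4
-26.6,-49.5,0.6,-0.7,-0.5,3.9
-31.4,-55.9,0.6,-0.8,-0.6,4.5
-36.5,-62.1,0.7,-0.9,-0.7,5.0
```

```bash
python3 -m jog '[-3,-7.5,0.1,0,0,0.6,-6.2,-15,0.2,0,0,1.1,-9.8,-22,0.3,0,0,1.7,-13.6,-29,0.4,0,0,2.2,-17.7,-36,0.4,0,0,2.8,-22,-43,0.5,0,0,3.4,-26.6,-49.5,0.6,0,0,3.9,-31.4,-56,0.6,0,0,4.5,-36.5,-62,0.7,0,0,5,-36.5,-62,0.7,0,0,5]'
python3 plan.py 148.7 0 45 9 209
python3 - <<'E'
from fit import *
np.set_printoptions(precision=1,suppress=True)
P=[manip.camera(n) for n in('scene','top')]
save(P[0],'s4');save(manip.camera('wrist'),'w4')
E
```

```text
clock: 8.98
eef_pos: [496.6, -79.6, 222.6]
eef_rot: [-1.566, 0.786, 3.067]
wrist_force: [-1.4, 3.3, -3.3]
finger_gap: 16.3
now r,sw,dr,lean,head 208.08545023237266 [176.8  -0.1  45.   -4.7] [-0.3 -0.1  2.2  0.5  0.4  0.9] [-1.4  3.3 -3.3] 8.9833
0.0,-0.0,-11.4,2.1,2.4,-0.0
-0.4,0.4,-22.9,4.2,4.5,-0.0
-1.2,1.3,-34.2,6.3,6.6,-0.0
-2.5,2.6,-45.6,8.4,8.6,-0.0
-4.2,4.3,-56.7,10.5,10.7,-0.0
-6.3,6.5,-67.8,12.6,12.8,-0.0
-8.9,9.1,-78.7,14.6,14.9,-0.0
-11.9,12.1,-89.3,16.7,17.0,-0.1
-15.3,15.5,-99.8,18.8,19.1,-0.1
```

View pics/s4.png

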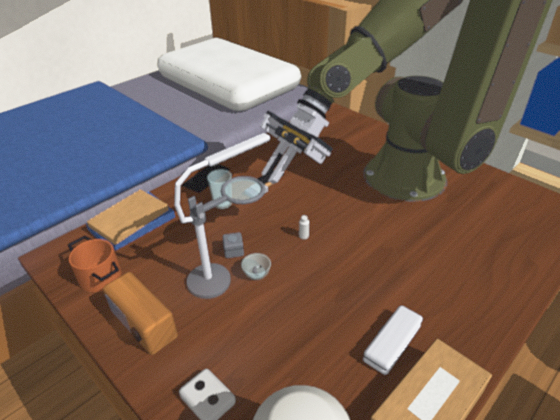

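View pics/w4.png

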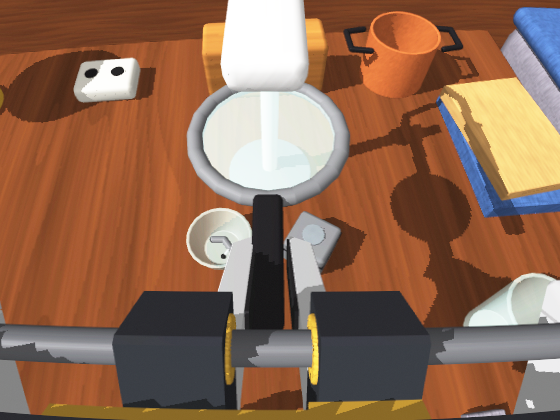

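```bash
python3 -m jog '[0,0,-11.5,2.1,2.3,0,-0.4,0.4,-23,4.2,4.4,0,-1.2,1.3,-34,6.3,6.5,0,-2.5,2.6,-45.5,8.4,8.6,0,-4.2,4.3,-56.5,10.5,10.7,0,-6.3,6.5,-68,12.6,12.8,0,-8.9,9.1,-78.5,14.6,14.9,0,-12,12,-89.5,16.7,17,0,-15.3,15.5,-100,18.8,19,0,-15.3,15.5,-100,18.8,19,0]'
python3 plan.py 148.7 -8 45 4 209
python3 - <<'E'
from fit import *
np.set_printoptions(precision=1,suppress=True)
P=[manip.camera(n) for n in('scene','top')]
x,m,res,_=fit(P,(706.5,-91.5,2.6,0),(706.5,-91.5));print(x[:2],np.degrees(x[2:]),m['lens'])
for r in res: print(*r)
save(P[1],'t5')
E
```

```text
clock: 9.97
eef_pos: [527.1, -13.6, 247.0]
eef_rot: [-1.571, 0.724, 2.655]
wrist_force: [-29.2, 17.7, 0.1]
finger_gap: 16.2
now r,sw,dr,lean,head 195.2095328470554 [156.6  -7.3  41.5 -27.8] [ 0.1 -0.   2.  -0.6  0.6  2.5] [-29.2  17.7   0.1] 9.9667
2.2,-3.3,-6.5,0.6,0.6,0.9
4.1,-6.4,-13.3,1.2,1.3,1.8
5.9,-9.4,-20.3,1.8,1.9,2.6
7.5,-12.2,-27.5,2.4,2.5,3.5
[707.8 -93.1] [156.2  -4.2] [598.2 -44.9 228.7]
stand [-1.3 -2.7]
bar_end [1.9 1.7]
hinge [-0.3 -0.8]
lens [ 0.6 -0.1]
grip [-0.2 -0.3]
stand [-1.8 -3.5]
bar_end [0.7 2.1]
hinge [-2.3  0.6]
lens [-1.2 -0.1]
grip [-0.3  2.2]
```

View pics/t5.png

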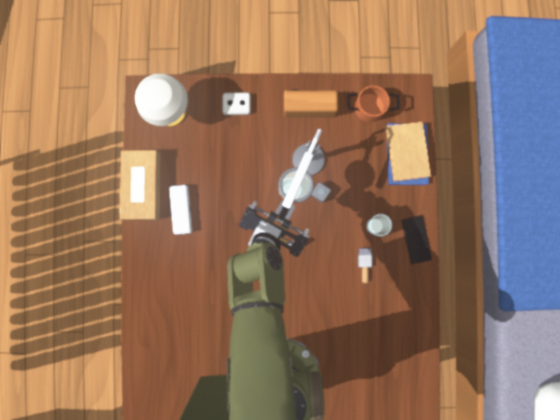

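```bash
python3 -m jog '[0,0,0,0,0,0,0,0,0,0,0,0,0,0,0,0,0,0,0,-5,0,0,0,0,0,-30,0,0,0,0,0,-55,0,0,0,0,0,-80,0,0,0,0,0,-105,0,0,0,0,0,-130,0,0,0,0,0,-130,0,0,-7,0]' 50
python3 - <<'E'
from fit import *
np.set_printoptions(precision=2,suppress=True)
s=manip.read_state();print(s['joints'],s['eef_pos'],s['wrist_force'])
P=[manip.camera(n) for n in('scene','top')]
x,m,res,_=fit(P,(706.5,-91.5,2.6,0),(706.5,-91.5));print(x[:2],np.degrees(x[2:]),m['lens'],m['grip'])
for r in res: print(*r)
save(P[0],'s6')
E
```

```text
clock: 11.4
eef_pos: [450.0, 24.6, 350.0]
eef_rot: [-1.483, 0.731, 2.796]
wrist_force: [0.6, 0.0, 0.3]
finger_gap: 50.0
[ 0.21 -0.3   1.98 -0.56  0.92  2.38] [449.99  24.55 349.97] [0.61 0.02 0.34]
[707.01 -92.42] [157.63   7.7 ] [597.04 -47.16 203.91] [516.4  -13.97 192.11]
stand [0.1 1.1]
bar_end [-2.8  3.8]
hinge [-1.2 -1.9]
lens [0.7 0.2]
grip [ 0.4 -0. ]
stand [-1.  -4.3]
bar_end [-2.3  1.5]
hinge [-0.3  2.2]
lens [-0.8  0.9]
grip [2.7 0.9]
```

View pics/s6.png

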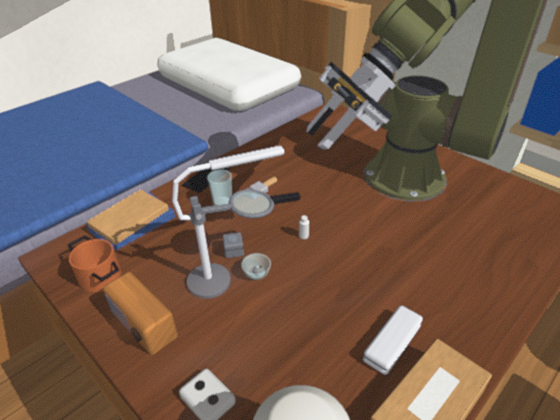

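```bash
cat > pre.py <<'E'
from fit import *
import sys
np.set_printoptions(precision=1,suppress=True)
sw,dr,L,back=[float(a) for a in sys.argv[1:5]]
m=model((706.5,-91.5,np.radians(sw),np.radians(dr)))
Rt=toolR(np.radians(sw-180),np.radians(L),-1)
print(m['grip'],*tgt(m['grip']-Rt[:,1]*(back+3),Rt))
E
python3 pre.py 157.2 7.5 40 110
```

```text
[516.4 -11.6 192.9] [42.9 50.3  2.3] [  -2.5 -177.5    5.1]
```

```bash
python3 -m jog '[0,0,0,0,-7,0,0,0,0,0,-14,0,0,0,0,0,-21,0,0,0,0,0,-28,0,0,0,0,0,-35,0,0,0,0,0,-42,0,0,0,0,0,-49,0,0,0,0,0,-56,0,0,0,0,0,-63,0,0,0,0,0,-70,0]' && python3 -m jog '[0,0,0,0,-7,0,0,0,0,0,-14,0,0,0,0,0,-21,0,0,0,0,0,-28,0,0,0,0,0,-35,0,0,0,0,0,-42,0,0,0,0,0,-49,0,0,0,0,0,-56,0,0,0,0,0,-63,0,0,0,0,0,-70,0]'
python3 pre.py 157.2 7.5 40 110; python3 -c "
from h import *
print(manip.read_state()['joints'].round(2))"
```

```text
clock: 12.83
eef_pos: [450.9, 23.5, 345.3]
eef_rot: [-0.855, 0.157, -2.231]
wrist_force: [0.1, -0.3, -0.5]
finger_gap: 50.0
clock: 13.67
eef_pos: [450.9, 23.5, 345.3]
eef_rot: [-1.112, -0.589, -1.21]
wrist_force: [-0.0, -0.6, 0.1]
finger_gap: 50.1
[516.4 -11.6 192.9] [-31.6  50.4 -29.2] [  2.6 -37.2   2.7]
[ 0.2  -0.29  1.99 -0.56  0.92 -0.07]
```

```bash
python3 -m jog '[-5,8,-5,0.4,-6,0.4,-10,16,-10,0.8,-12,0.8,-15,25,-15,1.2,-18,1.2,-20,33,-20,1.7,-24,1.7,-26,42,-25,2.1,-30,2.2,-31.6,50.4,-29.2,2.6,-37,2.7,-31.6,50.4,-29.2,2.6,-37.2,2.7,-31.6,50.4,-29.2,2.6,-37.2,2.7]'
python3 - <<'E'
from fit import *
np.set_printoptions(precision=2,suppress=True)
s=manip.read_state();print(s['joints'],s['eef_pos'],s['wrist_force'])
P=[manip.camera(n) for n in('scene','top','wrist')]
x,m,res,_=fit(P,(706.5,-91.5,2.6,0),(706.5,-91.5));print(x[:2],np.degrees(x[2:]),m['lens'],m['grip'])
for r in res: print(*r)
save(P[2],'w7')
print(proj(P[2],m['grip']))
E
python3 pre.py 157.2 7.5 40 0
```

```text
clock: 14.33
eef_pos: [449.5, 16.6, 279.4]
eef_rot: [-1.562, -0.698, -0.411]
wrist_force: [0.2, 1.2, -0.4]
finger_gap: 49.8
[ 0.14 -0.26  2.11 -0.51  0.74 -0.74] [449.47  16.64 279.44] [ 0.23  1.16 -0.44]
[707.73 -92.72] [156.85   6.02] [597.99 -45.81 207.41] [517.53 -11.41 198.17]
stand [ 0.7 -0.1]
bar_end [0.7 3.7]
hinge [-195.8 -130.8]
lens [ 2.4 -0.8]
grip [1.7 1.9]
stand [-1.8 -0. ]
bar_end [0.4 0.9]
hinge [1.  1.4]
lens [0.8 1.9]
grip [0.  0.6]
stand [ 5.2 -1.1]
bar_end [-2.8  0.7]
hinge [ 2.1 -0.7]
lens [3.1 0.8]
grip [-1.7  2.2]
[271.89 210.53]
[516.4 -11.6 192.9] [ -0.1 110.1  -0.4] [-0.1 -0.4  0. ]
```

View pics/w7.png

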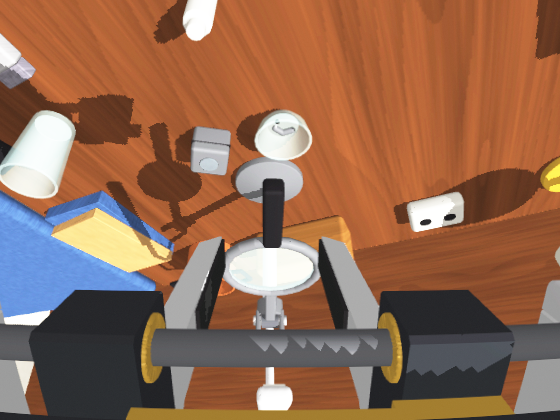

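```bash
sed -i 's/Rt=toolR(hd,L,1)/Rt=toolR(hd,L,-1)/' plan.py
python3 -m jog '[0,25,0,0,0,0,0,50,0,0,0,0,-0.5,80,0,0,0,0,-1,108,0,0,0,0,-1,108,0,0,0,0,-1,108,0,0,0,0]' && python3 -m jog '[0,0,0,0,0,0,0,0,0,0,0,0,0,0,0,0,0,0,0,0,0,0,0,0,0,0,0,0,0,0,0,0,0,0,0,0,0,0,0,0,0,0]' 5 25
python3 plan.py 148.7 0 42 9 209
```

```text
clock: 15.73
eef_pos: [512.6, -10.0, 195.1]
eef_rot: [-1.567, -0.696, -0.406]
wrist_force: [-0.4, 0.0, -0.4]
finger_gap: 49.8
clock: 16.32
eef_pos: [512.8, -9.7, 196.3]
eef_rot: [-1.565, -0.699, -0.406]
wrist_force: [-0.0, -0.7, -0.6]
finger_gap: 15.9
now r,sw,dr,lean,head 209.97218609727346 [157.1   7.1  40.  -22.7] [ 0.  -0.   2.1 -0.6  0.5 -0.6] [-0.  -0.7 -0.6] 16.3167
1.7,-2.3,3.4,-0.6,0.3,-0.2
3.4,-4.6,6.9,-1.2,1.0,-0.4
5.2,-6.8,10.4,-1.8,1.8,-0.7
7.1,-9.0,13.8,-2.5,2.5,-0.9
9.1,-11.1,17.3,-3.1,3.2,-1.1
11.1,-13.1,20.7,-3.7,3.9,-1.3
13.3,-15.1,24.2,-4.4,4.6,-1.5
15.4,-17.0,27.6,-5.0,5.3,-1.8
17.7,-18.8,31.0,-5.6,6.0,-2.0
```

```bash
python3 -m jog '[1.7,-2.3,3.4,-0.6,0.3,-0.2,3.4,-4.6,7,-1.2,1,-0.4,5.2,-6.8,10.4,-1.8,1.8,-0.7,7.1,-9,13.8,-2.5,2.5,-0.9,9.1,-11.1,17.3,-3.1,3.2,-1.1,11.1,-13.1,20.7,-3.7,3.9,-1.3,13.3,-15.1,24.2,-4.4,4.6,-1.5,15.4,-17,27.6,-5,5.3,-1.8,17.7,-18.8,31,-5.6,6,-2,17.7,-18.8,31,-5.6,6,-2]'
python3 plan.py 148.2 -12 43 8 209
```

```text
clock: 17.15
eef_pos: [526.1, 18.2, 221.8]
eef_rot: [-1.572, -0.732, -0.546]
wrist_force: [1.0, -4.9, -2.7]
finger_gap: 16.4
now r,sw,dr,lean,head 209.10978353988344 [148.7   0.1  42.  -31.4] [ 0.2  0.   2.  -0.8  0.7 -0.3] [ 1.  -4.9 -2.7] 17.15
3.7,-4.1,0.2,-0.0,0.1,-0.1
7.6,-8.0,0.4,-0.1,0.2,-0.3
11.6,-11.9,0.7,-0.1,0.2,-0.4
15.6,-15.6,0.9,-0.1,0.2,-0.5
19.8,-19.3,1.1,-0.2,0.3,-0.6
24.0,-22.8,1.3,-0.2,0.3,-0.8
28.4,-26.2,1.5,-0.2,0.4,-0.9
32.8,-29.5,1.7,-0.3,0.4,-1.0
```

```bash
python3 -m jog '[3.7,-4.1,0.2,0,0.1,-0.1,7.6,-8,0.4,0,0.2,-0.3,11.6,-12,0.7,0,0.2,-0.4,15.6,-15.6,0.9,0,0.2,-0.5,19.8,-19.3,1.1,0,0.3,-0.6,24,-22.8,1.3,0,0.3,-0.8,28.4,-26.2,1.5,0,0.4,-0.9,32.8,-29.5,1.7,0,0.4,-1,32.8,-29.5,1.7,0,0.4,-1,32.8,-29.5,1.7,0,0.4,-1]'
python3 plan.py 148.2 -12 43 1 209
python3 - <<'E'
from fit import *
np.set_printoptions(precision=2,suppress=True)
P=[manip.camera(n) for n in('scene','top','wrist')]
x,m,res,_=fit(P,(706.5,-91.5,2.6,0),(706.5,-91.5));print(x[:2],np.degrees(x[2:]),m['lens'],m['grip'])
for r in res: print(*r)
save(P[0],'s8')
E
```

```text
clock: 17.98
eef_pos: [530.8, 16.7, 265.9]
eef_rot: [-1.566, -0.75, -0.554]
wrist_force: [1.4, -5.2, -4.2]
finger_gap: 15.9
now r,sw,dr,lean,head 208.89090641791475 [148.4 -12.1  43.  -31.4] [ 0.2 -0.   1.9 -0.7  0.7 -0.4] [ 1.4 -5.2 -4.2] 17.9833
-0.3,0.1,0.7,-0.3,0.0,-0.0
[706.53 -92.11] [148.66 -13.01] [606.66 -31.31 247.02] [533.43  13.28 266.84]
stand [-0.6  2.4]
bar_end [0.5 1.1]
hinge [ 0.7 -4.1]
lens [-0.2 -0.8]
grip [2.2 1.3]
stand [ 1.5 -1. ]
bar_end [-0.4  1.5]
hinge [-0.2  0.1]
lens [ 2.1 -0.1]
grip [0.5 0.9]
stand [5.1 0.1]
bar_end [ 0.8 -2. ]
hinge [ 0.3 -0.9]
lens [ 3.7 -0.5]
grip [-0.1  4.3]
```

View pics/s8.png

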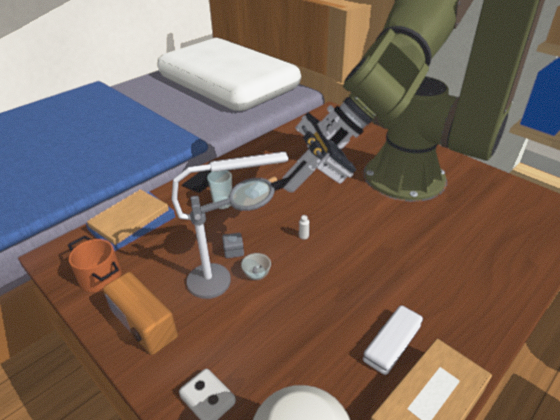

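```bash
python3 -m jog '[0,0,0,0,0,0,0,0,0,0,0,0,0,0,0,0,0,0,0,0,0,0,0,0,0,0,0,0,0,0,0,0,0,0,0,0,0,0,0,0,0,0]' 50 && python3 -m jog '[0,-25,0,0,0,0,0,-50,0,0,0,0,0,-75,0,0,0,0,0,-100,0,0,0,0,0,-100,0,0,0,0,0,-100,0,0,0,0]'
cat > look.py <<'E'
from fit import *
import sys
np.set_printoptions(precision=2,suppress=True)
P=[manip.camera(n) for n in('scene','top','wrist')]
for c in (P,P[:2]):
    x,m,res,_=fit(c,(706.5,-91.5,2.6,0),(706.5,-91.5));print(x[:2],np.degrees(x[2:]),m['lens'],m['grip'])
for r in res: print(*r)
for p,n in zip(P,'stw'): save(p,n+sys.argv[1])
print(manip.read_state()['clock'])
E
python3 look.py 9
```

```text
clock: 19.47
eef_pos: [531.2, 17.3, 266.0]
eef_rot: [-1.565, -0.751, -0.554]
wrist_force: [0.6, 0.6, -0.8]
finger_gap: 49.6
clock: 19.97
eef_pos: [472.9, 53.1, 339.7]
eef_rot: [-1.563, -0.752, -0.554]
wrist_force: [-0.3, -0.4, -0.7]
finger_gap: 49.9
[706.25 -91.75] [149.22  -1.65] [603.2  -30.36 223.45] [527.62  14.65 225.99]
[706.5  -90.83] [149.65  -0.37] [602.96 -30.19 220.78] [527.02  14.27 221.35]
stand [-0.1 -1. ]
bar_end [0. 3.]
hinge [-0.7  0.9]
lens [ 0.7 -0.4]
grip [-1.2 -0.1]
stand [0.7 0.1]
bar_end [1.1 0.8]
hinge [ 16.1 -98. ]
lens [-1.6  3.1]
grip [-0.7  0.3]
21.3667
```

View pics/w9.png

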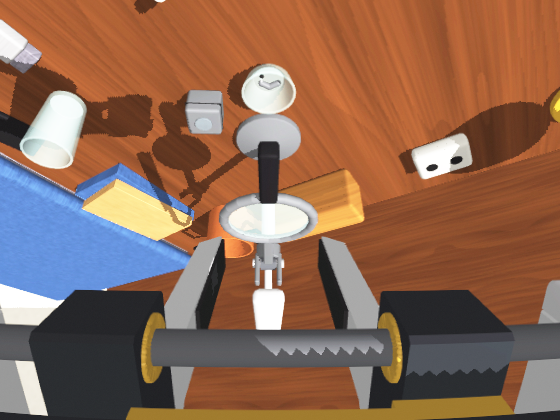

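View pics/s9.png

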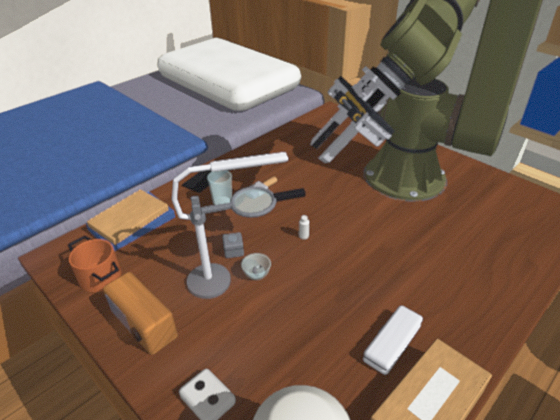

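Run:
```python
from fit import *
np.set_printoptions(precision=2,suppress=True)
out=[]
for k in range(3):
    P=[manip.camera(n) for n in('scene','top','wrist')]
    for c in (P,P[:2],[P[0],P[2]],):
        x,m,res,_=fit(c,(706.5,-91.5,2.6,0),(706.5,-91.5),('bar_end','lens','grip','hinge'));print(len(c),x[:2],np.degrees(x[2:]),m['lens'][:2])
p=P[2]
# edge-based: fit rim circle in wrist picture to dark/grey rim via mask
for t in('lens','grip','glass'):
    for p,n in zip(P,('scene','top','wrist')):
        q=manip.masks_of(t,p)
        if q: print(t,n,q[0]['score'],q[0]['pixels'].sum(),q[0]['xy']); np.save(f'/tmp/{t}_{n}.npy',q[0]['pixels'])
import pickle;pickle.dump(P,open('/tmp/P.pkl','wb'))
print(manip.read_state()['clock'])
```

```text
3 [708.73 -92.23] [148.89  -2.74] [606.11 -30.29]
2 [709.6  -92.18] [148.57  -4.46] [607.52 -29.79]
2 [707.37 -91.91] [149.18  -2.59] [604.43 -30.49]
3 [707.25 -92.41] [149.25  -1.97] [604.18 -31.09]
2 [707.72 -91.82] [149.58  -1.86] [604.29 -31.09]
2 [706.82 -92.1 ] [149.46  -1.92] [603.53 -31.15]
3 [708.7  -92.23] [149.16  -2.35] [605.75 -30.77]
2 [709.46 -91.87] [149.04  -2.86] [606.69 -30.22]
2 [707.09 -92.13] [149.24  -2.27] [604.06 -30.8 ]
lens scene 0.58 1522 [252.1, 200.1]
lens top 0.82 780 [293.3, 185.9]
lens wrist 0.81 5400 [266.1, 211.7]
grip scene 0.9 1627 [254.8, 198.8]
grip top 0.66 776 [292.0, 185.5]
grip wrist 0.8 5337 [267.3, 212.5]
glass scene 0.79 695 [252.5, 200.8]
glass top 0.69 391 [293.5, 181.9]
glass wrist 0.94 2190 [267.4, 217.2]
26.4667
```

```bash
cat > sil.py <<'E'
from h import *
import pickle
from scipy.optimize import minimize
P=dict(zip(('scene','top','wrist'),pickle.load(open('/tmp/P.pkl','rb'))))
M={k:np.load(f'/tmp/{k}.npy').astype(np.float32) for k in('lens_scene','lens_wrist','grip_scene','grip_wrist','glass_scene','glass_wrist')}
t=np.linspace(0,2*np.pi,48)
def fill(ps,p,m):
    h=cv2.convexHull(np.array([proj(p,X) for X in ps],np.float32)); cv2.fillConvexPoly(m,(h*4+1.5).round().astype(int),1)
def sil(p,v,kind):
    sw,dr,ox,oy,oz=v;sw=np.radians(sw);dr=np.radians(dr)
    H=np.array([706.5+ox,-91.5+oy,220+oz]);d=np.array([np.cos(sw),np.sin(sw),0]);z=np.array([0,0,1.])
    u=d*np.cos(dr)-z*np.sin(dr);w=np.cross(z,d);n=np.cross(u,w)
    m=np.zeros((1680,2240),np.uint8)
    r,th=(42,8) if kind=='glass' else (50,10)
    fill([H+120*u+r*(np.cos(a)*u+np.sin(a)*w)+s*th/2*n for a in t for s in(-1,1)],p,m)
    if kind!='glass': fill([H+l*u+a*w+b*n for l in(165,235) for a in(-8,8) for b in(-8,8)],p,m)
    return cv2.resize(m.astype(np.float32),(560,420),interpolation=cv2.INTER_AREA)
def crop(m,kind,p,v0):
    return m
for keys in (['glass_scene'],['glass_wrist'],['glass_scene','glass_wrist']):
  def f(v):
    c=0.02*np.sum((v[2:]/3)**2)*.1
    for k in keys:
        kind,cam=k.split('_');S=sil(P[cam],v,kind);c+=1-np.minimum(S,M[k]).sum()/np.maximum(S,M[k]).sum()
    return c
  best=None
  for d0 in(-6,0,6):
    v0=np.array([149,d0,0,0,0.]);sx=np.vstack([v0]+[v0+np.eye(5)[i]*[3,4,3,3,3][i] for i in range(5)])
    s=minimize(f,v0,method='Nelder-Mead',options=dict(initial_simplex=sx,maxiter=250))
    if best is None or s.fun<best.fun: best=s
  print(keys,best.x.round(1),round(best.fun,3))
im=P['wrist']['img'].copy()
for k,c in(('glass_wrist',(0,255,0)),('lens_wrist',(255,0,0))):
    cv2.drawContours(im,cv2.findContours(M[k].astype(np.uint8),0,2)[0],-1,c,1)
cv2.imwrite('pics/m9.png',cv2.resize(im[100:300,170:370][:,:,::-1],(600,600),interpolation=0))
E
python3 sil.py
```

```text
['glass_scene'] [160.2   5.6  -4.9   1.3  -2.7] 0.142
['glass_wrist'] [153.8 -10.4   2.4   6.6 -14. ] 0.163
['glass_scene', 'glass_wrist'] [151.3 -10.3   1.5   3.1 -14.8] 0.382
```

View pics/m9.png

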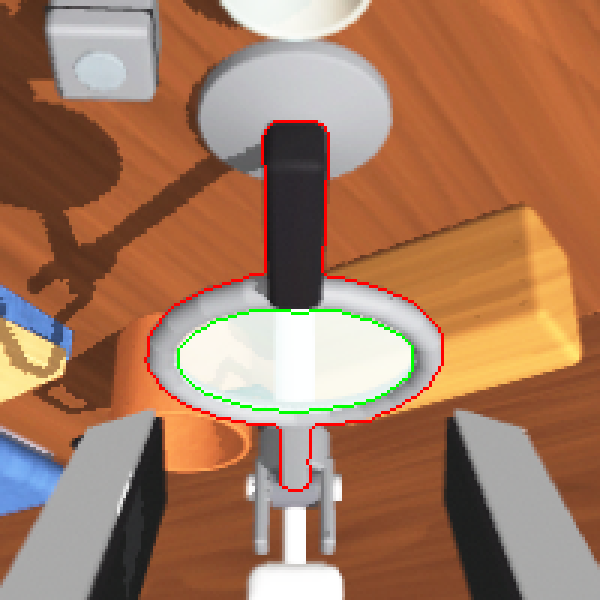

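```bash
cat > sil2.py <<'E'
exec(open('sil.py').read().split('def sil(')[0])
def sil(p,v):
    sw,dr,ox,oy,oz=v;sw=np.radians(sw);dr=np.radians(dr)
    H=np.array([706.5+ox,-91.5+oy,220+oz]);d=np.array([np.cos(sw),np.sin(sw),0]);z=np.array([0,0,1.])
    u=d*np.cos(dr)-z*np.sin(dr);w=np.cross(z,d);n=np.cross(u,w)
    m=np.zeros((1680,2240),np.uint8);e=np.zeros_like(m)
    fill([H+120*u+(45+5*np.cos(b))*(np.cos(a)*u+np.sin(a)*w)+5*np.sin(b)*n for a in t for b in np.linspace(0,2*np.pi,12)],p,m)
    fill([H+l*u+a*w+b*n for l in(165,235) for a in(-8,8) for b in(-8,8)],p,m)
    fill([H+l*u+a*w+b*n for l in(-30,78) for a in(-16,16) for b in(-14,14)],p,e)
    g=lambda q:cv2.resize(q.astype(np.float32),(560,420),interpolation=cv2.INTER_AREA)
    return g(m),g(e)<.05
for keys in (['lens_scene'],['lens_wrist'],['lens_scene','lens_wrist'],['grip_scene','grip_wrist']):
  def f(v):
    c=0.01*np.sum((v[2:]/3)**2)
    for k in keys:
        S,W=sil(P[k.split('_')[1]],v);c+=1-(np.minimum(S,M[k])*W).sum()/(np.maximum(S,M[k])*W).sum()
    return c
  best=None
  for d0 in(-6,3):
    v0=np.array([149,d0,0,0,0.]);sx=np.vstack([v0]+[v0+np.eye(5)[i]*[3,4,3,3,3][i] for i in range(5)])
    s=minimize(f,v0,method='Nelder-Mead',options=dict(initial_simplex=sx,maxiter=250))
    if best is None or s.fun<best.fun: best=s
  print(keys,best.x.round(1),round(best.fun,3))
E
sed -i '/^for keys/,$d' sil.py
python3 sil2.py
```

```text
['lens_scene'] [ 1.51e+02 -3.00e-01 -1.00e-01 -9.00e-01 -1.30e+00] 0.084
['lens_wrist'] [148.7  -2.3  -1.   -0.4   0.9] 0.044
['lens_scene', 'lens_wrist'] [148.9  -1.9   1.7  -1.3  -0. ] 0.141
['grip_scene', 'grip_wrist'] [148.8  -1.9   1.6  -1.1  -0.4] 0.094
```

```bash
python3 -m jog '[0,-25,0,0,0,0,0,-50,0,0,0,0,0,-60,0,0,0,0,0,-60,0,0,0,0,0,-60,0,0,0,0]'
python3 - <<'E'
from fit import *
import pickle
np.set_printoptions(precision=2,suppress=True)
P=[manip.camera(n) for n in('scene','top','wrist')]
pickle.dump(P,open('/tmp/P.pkl','wb'))
for t in('lens','grip'):
    for p,n in zip(P,('scene','top','wrist')):
        q=manip.masks_of(t,p)
        if q: print(t,n,q[0]['score'],q[0]['pixels'].sum()); np.save(f'/tmp/{t}_{n}.npy',q[0]['pixels'])
x,m,res,_=fit(P,(706.5,-91.5,2.6,0),(706.5,-91.5));print(x[:2],np.degrees(x[2:]),m['lens'])
save(P[1],'t10');save(P[2],'w10')
print(manip.read_state()['clock'])
E
python3 sil2.py; python3 bowl.py
```

```text
clock: 26.88
eef_pos: [437.9, 74.0, 382.9]
eef_rot: [-1.564, -0.751, -0.554]
wrist_force: [0.2, -0.6, -0.4]
finger_gap: 50.0
lens scene 0.74 1537
lens top 0.71 2045
lens wrist 0.94 4035
grip scene 0.77 1602
grip top 0.79 752
grip wrist 0.72 4114
[706.44 -94.88] [148.52  -2.61] [604.21 -32.29 225.47]
28.0833
['lens_scene'] [ 1.503e+02 -2.000e-01 -1.000e-01 -8.000e-01 -5.000e-01] 0.075
['lens_wrist'] [148.4  -2.6  -0.6  -1.7  -0.8] 0.04
['lens_scene', 'lens_wrist'] [148.9  -1.6   1.6  -1.1   0. ] 0.144
['grip_scene', 'grip_wrist'] [ 1.488e+02 -1.900e+00  1.100e+00 -1.200e+00 -1.000e-01] 0.12
wrist 0.85 [606.8 -33.4  23.8] 0.045
scene 0.91 [608.5 -30.2  21.2] 0.065
```

View pics/t10.png

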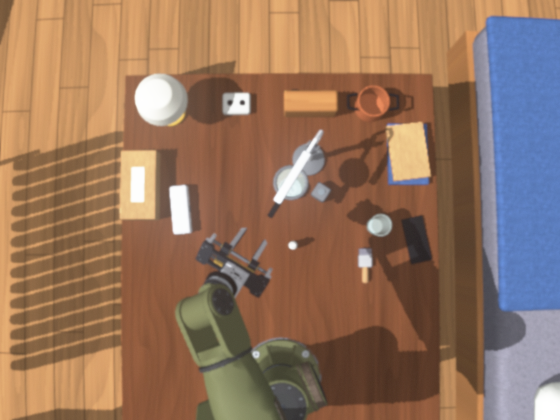

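View pics/w10.png

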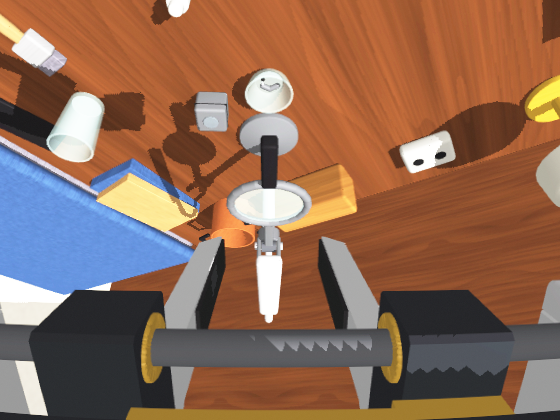

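```bash
python3 -c "
from cell import manip
s=manip.read_state();print(s['clock'],abs(s['qd']).max(),s['wrist_force']);print(manip.sign_off())"
```

```text
28.3833 0.0026714064275849708 [-0.69217013  0.34826225  0.24351517]
the job is handed in; nothing more can be done
None
```

The magnifier lens is above the bowl and close to level, and the job was handed in at 28.4 s. I gripped it by the handle, raised it, swung it over, held it about 12° above level, and let go so it sprang back. The arm then backed off about 160 mm clear of it.

- **Position:** the lens centre measured about (604–606, -31) mm against the bowl at about (607, -32) mm. That is roughly 1–3 mm off; the limit is 18 mm.
- **Level:** it rests about 2° handle-up; the limit is 4°. The last checks ranged from 0.2° (scene camera alone) to 2.6° (wrist camera), and one earlier top-and-scene fit gave 4.5°. It did not sink over about 6 s. I left it there rather than regrasp, because the spring-back varies.
- **Other things:** the bowl measured within about 1 mm of where it stood, in both cameras that found it (the top camera did not). The cube, tube, case, tumbler and brush look unmoved by eye in the last pictures. I did not measure them.
- **First swing:** the first swing stopped short because the last joint reached its limit, with about 34 N at the wrist. I let go, turned the gripper half a turn, regripped and finished.
- **Contact:** I did not see the robot touch the glass. The wrist force was near zero at the end.

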